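# Hang a rest bracket in the slotted upright and lock it

### The job

Pick up the yellow rest bracket by its centre rib, put its two hook tabs through the two slots of the grey upright plate, which pushes the red latch bar back, and press the bracket down against the sprung buffer until it is fully home and the latch bar snaps forward over the tabs; then let go. The plate may sit up to a centimetre to either side, so find the slots by feel and go gently: never force the bracket against the rack, keep well below 40 newtons. Leave the other things on the table alone.

Things in the scene. Friction and masses are not known exactly. Their poses are not given: they have to be found in the camera images.
- bracket: Yellow steel rest bracket, about 0.3 kg, standing free. Origin: underside, on the back face, mid width; x points out of the back (the way the tabs point), z up. Back plate 6 thick (x -6 to 0), 56 wide, 85 high; bottom shelf plate 5 thick, 56 wide, to x -78, front lip 12 high. Centre rib 12 thick in y, x -55 to -5, top z 85, fingers have room on both sides above z 12.
- grip (a point): Grip point on the bracket's centre rib (12 mm across bracket y), near its centre of mass: bracket x -34, z 66; the rib's top is 19 mm higher.
- tabs (a point): Midway between the bracket's two bare steel hook tabs, on the back face: bracket x 0, z 58 (underside of the necks). Tabs at y -18 and +18, 8 wide, edges hardly rounded: neck x 0 to 7, z 58 to 68; tongue x 7 to 13, z 46 to 68, hangs down behind the plate once hooked.
- rack: Fixed rack. Origin: on the table under the middle of the slotted plate's front face; x points from front to back through the plate (the way tabs go in), z up. Dark base 144 wide, x -90 to 55, 10 thick. Grey upright plate 5 thick, 144 wide, top z 168. Plate, slots and latch are bolted in long holes: really shifted together by an unknown -10 to +10 mm along y, fixed, not shown in this pose.
- slots (a point): Nominal middle of the two slots' bottom edges (fixed to the rack, does not show the plate's shift): rack x 0, y 0, z 113. Slots at y -18 and +18, each 10.8 wide, z 113 to 145. Tabs enter square to the plate with the bracket 13 to 21 mm above home, until the back face meets the plate's front. Tabs that miss a slot stop on the plate 13 mm short of that.
- home (a point): Nominal home of the bracket's origin: rack x 0, y 0 (really the plate's shift), z 55. Home means necks down on the slot bottoms and back face on the plate; after latching and release the buffer may lift the bracket by up to 2 mm.
- buffer_top (a point): Top of the black-capped sprung buffer under the bracket's shelf plate, at rest: rack x -28, y 0, z 61, 21 mm across. Pushes up with 7 N at first, 11 N with the bracket home, so the bracket's own weight does not bring it home.
- latch (a joint): Red latch bar behind the plate, sliding along rack x, in m. 0: forward, its noses fill the slots from z 125 to 142. Tabs going in push it back against a light spring (3 to 4.5 N), to about 0.0125 when fully in. It snaps back to 0 above the tabs once the bracket is pressed to within about 2 mm of home.
- tube_offcut: Short bright steel tube standing on end, 43 across, 60 high; origin under its middle. Leave alone.
- table_pin_1: Bright steel welding-table pin standing, 29 across, 68 high; leave alone.
- tape_measure: Yellow and black tape measure, 29x73x63; leave alone.
- gusset_1: Dark triangular steel gusset lying flat, 70x80x6; leave alone.
- tee_sample: Dark steel welded tee sample, 50x90x45; leave alone.
Not all that is in view belongs to the job. There is more than one size of the bracket; the one meant has the size given above.

How it is judged:
By the outcome, as a careful person would: the job done as asked, in the order asked, and still so for the second after the job is handed in, with the robot touching nothing.
It also fails if it takes over 67 s, if anything falls off the work surface, if the arm or the gripper's body presses on something with over 40 N, if the wrist force passes 120 N, or if a joint passes its speed limit or range.

### The arm

A 6-joint arm with a two-finger parallel gripper is mounted at the origin on the work surface; the furniture and walls round the work are solid. World frame = base frame: x ahead of the robot, y to its left, z up, the work surface at z = 0. Lengths are in m, angles in degrees, forces in N, time in s.
With the tool pointing down it reaches from about 0.275 to 0.75 m from the base axis. Payload 10.2 kg.
Tool frame: the origin (TCP) lies at the very end of the fingers, on their centre line; the grasp point (between the pads) lies 19 mm behind it; z points along the fingers, y is the line along which they close (so a half turn about z gives the same grasp; the last joint's range is limited). The gripper opens to 88 mm and grips with 3 to 60 N. Pads are 18 mm wide; open, the fingers measure 123 mm over their backs; the gripper's body (75 mm by 187 mm) begins 45 mm behind the grasp point.
Start: joints at [62.888, 17.928, 85.812, -0, 76.261, -12.8], TCP at [0.13, 0.509, 0.239] pointing down, gripper open.
Joint ranges: [-168.41, 168.41], [-55.51, 124.54], [10.69, 146.95], [-70.63, 250.63], [1, 178], [-165.06, 165.06]. Speed limits (degrees/s): [136.94, 136.94, 172.46, 180, 180, 180].

### API

Orientations are given as [roll, pitch, yaw] about the fixed x, y, z axes, in that order (R = Rz(yaw) Ry(pitch) Rx(roll)).
In Python, from plant import * gives the robot as it stands.
- The arm moves only by the tool jog_arm, never from a script. Its arguments are lists of equal length, an entry for each row: "xyz": the shift along the tool's x, y, z in m, a list of three; "twist": the turn, a rotation vector about the tool's x, y, z in units of 6 degrees (1.0 is 6 degrees), a list of three. In form: {"xyz": [[dx, dy, dz], ...], "twist": [[ax, ay, az], ...]}. A call has 1 to 20 rows; each row shifts and turns the commanded pose from where the row before left it, along the tool's axes as they then stand; what a row does not reach is not made up. A row lasts 1/10 s, in which the tool goes at most 50 mm and 8.59 degrees, less where a joint would pass 70% of its speed; a pose out of reach is approached as far as the arm can. A call is refused whole if a number of a shift passes 0.05 or a number of a turn 1, either way. A call with a gripper value outside its range is refused whole. "grip" is the closure, from 0 (fully open) to 1 (shut), set as the call begins (left out, the last holds). The fingers move at their own pace and stop on an object; the grip force is fixed at half the most. Time passes only in rows, so rows that do not move let the fingers close. It gives the time, the measured TCP pose, the force, the opening and the grip force at its end, in the units of the state.
- observe(): the state, without advancing time (a new reading comes with each control period).
- get_image(name): name is "scene" or "top"; returns a dict with "frame" (480x640x3 uint8, blue, green, red), "z_map" (480x640 float32, m along the optical axis (not along the pixel's ray), 0 where there is no reading), "fx", "fy", "cx", "cy" (pixels), "k1" (the pictures are not rectified: a ray, as slopes to the right and down, at radius r is drawn at 1 + k1 r^2 times it, then the intrinsics apply), "extrinsics" (4x4, takes a point from camera to world coordinates). Camera axes: x right, y down, z forward; pixel columns grow to the right and rows downward; lengths in m; the calibration is good to about 2 mm. A picture is of the moment at which its call begins.
- finish_job(): hands the job in; it is judged then, once.
The state is a dict: "time": time; "joints": joint angles; "joint_velocities": joint speeds; "joint_torque": joint torques, N m; "position": TCP position; "orientation": TCP orientation; "contact_force": force on the tool from outside, world axes, zero at the start; "wrist_torque": the same for the moment, N m; "finger_gap": finger opening in m; "gripper_force": force on a finger pad.
Only numpy, scipy, OpenCV 4.12 (cv2) and the standard library are available. Lean on these libraries where they do the work, as an engineer would, in place of code of your own. Each camera call takes 0.05 s, during which the arm holds its last target. There are 200 camera calls.

## Working session

There is one attempt and no reset: what is moved stays moved. The work goes in short steps, Python scripts to look and compute and a tool call to move; the robot and the scene stay as the last step left them, time stands still between calls to the robot, and variables do not carry over. Pictures are saved under pics/ and viewed, at most 10 in all, crops included, and the job is handed in when it is done.

Besides the shell and the picture viewer there is one more tool, called after "Request:" as name(argument=value, ...) on one line, values as JSON. jog_arm: Moves the arm, as the interface text tells. Its arguments: {"type":"object","properties":{"xyz":{"type":"array"},"twist":{"type":"array"},"grip":{"type":"number"}},"required":["xyz","twist"]}

```bash
ls; mkdir -p pics; cat > h.py <<'E'
from plant import *
import numpy as np, cv2
def pts(im):
    """world xyz per pixel from the z map"""
    h,w=im["z_map"].shape
    K=np.array([[im["fx"],0,im["cx"]],[0,im["fy"],im["cy"]],[0,0,1.]])
    vv,uu=np.mgrid[:h,:w]
    xd=(uu-im["cx"])/im["fx"]; yd=(vv-im["cy"])/im["fy"]
    x,y=xd.copy(),yd.copy()
    for _ in range(8):
        s=1+im["k1"]*(x*x+y*y); x,y=xd/s,yd/s
    rays=np.dstack([x,y,np.ones_like(x)])
    E=np.array(im["extrinsics"])
    P=(rays*im["z_map"][...,None])@E[:3,:3].T+E[:3,3]
    return P, rays@E[:3,:3].T, E[:3,3]
E
python3 - <<'E'
from h import *
for n in("scene","top"):
    im=get_image(n); cv2.imwrite(f"pics/{n}0.png",im["frame"])
    print(n,im["fx"],im["k1"],np.round(im["extrinsics"],3).tolist())
    np.savez(f"{n}0.npz",**{k:np.array(v) for k,v in im.items()})
print(observe())
E
```

```text
pics
scene 448.8362323847621 -0.01815297807907614 [[0.783, -0.222, 0.581, -0.001], [-0.622, -0.311, 0.719, -0.787], [0.021, -0.924, -0.381, 0.456], [0.0, 0.0, 0.0, 1.0]]
top 498.921333559781 -0.02555002174426722 [[0.006, -0.99, 0.138, 0.412], [-1.0, -0.009, -0.022, -0.111], [0.023, -0.138, -0.99, 1.097], [0.0, 0.0, 0.0, 1.0]]
{'time': 0.1, 'joints': array([ 6.28887954e+01,  1.79535858e+01,  8.58458427e+01,  4.77647028e-04,
        7.62596099e+01, -1.28002533e+01]), 'joint_velocities': array([-0.01142227,  0.00866939, -0.10781017,  0.00034768, -0.01638484,
       -0.04686534]), 'joint_torque': array([ 1.72968517e-03, -4.02809894e+01, -2.52646297e+01,  6.94951834e-02,
        3.42289440e-02, -5.79096741e-05]), 'position': array([0.12969482, 0.50852927, 0.23826704]), 'orientation': array([-1.79942531e+02, -1.35324706e-02,  1.65688928e+02]), 'contact_force': array([1.18179135, 0.59220773, 0.08251704]), 'wrist_torque': array([ 0.04889685,  0.00040895, -0.01672417]), 'gripper_force': 0.0, 'finger_gap': 0.08797547061047528}
```

View pics/scene0.png

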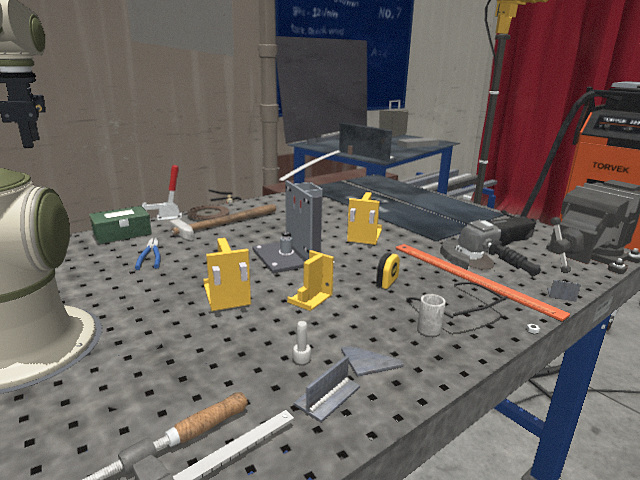

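View pics/top0.png

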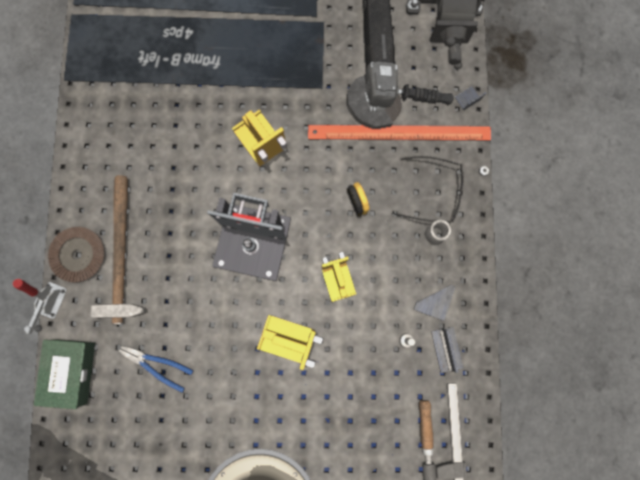

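The scene and top views show three yellow brackets, at about top (260,137), (339,278) and (288,341). The rack is at top (250,240), with its plate on the far side. Next I measure sizes and poses.

```bash
cat >> h.py <<'E'
def yellow(f):
    hsv=cv2.cvtColor(f,cv2.COLOR_BGR2HSV)
    return cv2.inRange(hsv,(20,120,60),(35,255,255))
E
python3 - <<'E'
from h import *
C={}
for n in("top","scene"):
    im=dict(np.load(f"{n}0.npz")); P,R,o=pts(im)
    m=yellow(im["frame"]); k,l,st,c=cv2.connectedComponentsWithStats(m)
    for i in range(1,k):
        if st[i,4]<80: continue
        p=P[(l==i)&(im["z_map"]>0)]
        if len(p)<50: continue
        print(n,np.round(c[i]),st[i,4],"med",np.round(np.median(p,0),3),"min",np.round(np.percentile(p,1,0),3),"max",np.round(np.percentile(p,99,0),3))
        # horizontal rect of all pts and of high / low pts
        for a,b in((0.002,.2),(.002,.02),(.07,.2)):
            q=p[(p[:,2]>a)&(p[:,2]<b),:2]
            if len(q)>8:
                r=cv2.minAreaRect((q*1000).astype(np.float32)); print("   z",a,b,len(q),np.round(r[0],1),np.round(r[1],1),round(r[2],1))
    # rack: points in area
    if n=="top":
        reg=P[190:285,205:300].reshape(-1,3); fr=im["frame"][190:285,205:300].reshape(-1,3)
    else:
        reg=P[175:275,250:325].reshape(-1,3)
    for a,b in((.003,.016),(.055,.066),(.10,.16),(.16,.18)):
        q=reg[(reg[:,2]>a)&(reg[:,2]<b)]
        if len(q)>8:
            r=cv2.minAreaRect((q[:,:2]*1000).astype(np.float32)); print(" rack z",a,b,len(q),np.round(r[0],1),np.round(r[1],1),round(r[2],1),"medz",np.round(np.median(q[:,2]),4))
E
```

```text
top [257. 135.] 1408 med [0.789 0.012 0.047] min [ 0.736 -0.04   0.002] max [0.859 0.069 0.119]
   z 0.002 0.2 1384 [799.8  15.6] [108.6  76.4] 35.5
   z 0.002 0.02 572 [799.9  15.8] [107.7  76.2] 34.9
   z 0.07 0.2 605 [786.8   6.4] [76.1 75.9] 36.1
top [362. 197.] 201 med [ 0.654 -0.213  0.06 ] min [ 0.628 -0.227  0.017] max [ 0.687 -0.197  0.065]
   z 0.002 0.2 201 [ 658.2 -211.4] [63.3 14.3] 21.6
top [338. 279.] 927 med [ 0.481 -0.163  0.007] min [ 0.44  -0.197  0.001] max [ 0.519 -0.133  0.088]
   z 0.002 0.2 884 [ 479.5 -165.1] [76.3 54.5] 17.7
   z 0.002 0.02 548 [ 477.6 -165.7] [72.3 54.5] 17.7
   z 0.07 0.2 207 [ 499.1 -166.1] [57.3 48.1] 40.6
top [286. 340.] 1766 med [ 0.355 -0.056  0.009] min [ 0.309 -0.108  0.002] max [0.398 0.002 0.119]
   z 0.002 0.2 1743 [353.3 -54.2] [108.   75.3] 72.6
   z 0.002 0.02 1063 [352.9 -54.1] [108.   74.4] 72.6
   z 0.07 0.2 511 [349.6 -67.8] [74.3 74.3] 72.6
 rack z 0.003 0.016 3089 [575.4  26.5] [210.6 209.4] 0.7 medz 0.0101
 rack z 0.055 0.066 136 [579.7  21.2] [141.8  73. ] 77.6 medz 0.0607
 rack z 0.1 0.16 865 [607.9  16. ] [144.2  57.
[... 742 characters left out ...]
] min [ 0.432 -0.199  0.003] max [ 0.519 -0.132  0.088]
   z 0.002 0.2 1630 [ 537.6 -117. ] [251.1  77.3] 37.3
   z 0.002 0.02 551 [ 544.6 -128.2] [245.9  66.8] 27.8
   z 0.07 0.2 362 [ 485.  -162.2] [56.3 56. ] 18.9
scene [390. 271.] 411 med [ 0.639 -0.22   0.036] min [ 0.622 -0.229  0.002] max [ 0.686 -0.204  0.065]
   z 0.002 0.2 403 [ 693.5 -190.3] [162.   20.1] 28.5
   z 0.002 0.02 106 [ 693.6 -190.4] [162.1  19.7] 28.8
 rack z 0.003 0.016 1829 [698.1 254.5] [738.6 232.5] 51.3 medz 0.0093
 rack z 0.055 0.066 280 [548.4 -52.9] [290.8  82.8] 67.6 medz 0.0613
 rack z 0.1 0.16 941 [601.8  16.8] [150.3  57.5] 77.7 medz 0.1316
 rack z 0.16 0.18 371 [597.8  16.1] [144.1  50.2] 78.1 medz 0.1667
```

Only the middle bracket, at top (338,279), matches the given size: about 76x54 mm in plan and 88 mm high. Its yaw is about +17.7°, and the rack's yaw is about -12.3°. Next I refine both.

```bash
cat > m.py <<'E'
from h import *
def frame(yaw): 
    a=np.radians(yaw); return np.array([[np.cos(a),np.sin(a)],[-np.sin(a),np.cos(a)]])
def pc(a): return np.round(np.percentile(a,[1,5,50,95,99])*1000,1)
E
python3 - <<'E'
from m import *
for n in("top","scene"):
    im=dict(np.load(f"{n}0.npz")); P,R,o=pts(im); P=P.reshape(-1,3); g=im["frame"].reshape(-1,3)
    # rack
    q=P[(abs(P[:,0]-.58)<.12)&(abs(P[:,1]-.02)<.12)&(P[:,2]>.003)&(P[:,2]<.19)]
    yaw=-12.3; c=np.array([.58,.02])
    for _ in range(4):
        L=(q[:,:2]-c)@frame(yaw).T; z=q[:,2]
        f=(z>.075)&(z<.163)&(abs(L[:,1])<.065)   # face candidates
        x0=np.percentile(L[f,0],12) if _==0 else x0b
        f&=abs(L[:,0]-(L[f,0].mean() if 0 else x0))<(.006 if _==0 else .003)
        s,b=np.polyfit(L[f,1],L[f,0],1); x0b=np.median(L[f,0]); yaw-=np.degrees(np.arctan(s))
    L=(q[:,:2]-c)@frame(yaw).T
    print(n,"rack face yaw",round(yaw,2),"x",pc(L[f,0]),f.sum())
    t=(z>.164)&(z<.172); print("  top z",pc(z[t]),"x",pc(L[t,0]),"y",pc(L[t,1]))
    t=(z>.10)&(z<.16)&(abs(L[:,0]-x0b)<.006); print("  face y",pc(L[t,1]))
    t=(z>.006)&(z<.013)&(L[:,0]<x0b-.01)&(L[:,0]>x0b-.1)&(abs(L[:,1])<.09); print("  base z",pc(z[t]),"x",pc(L[t,0]-x0b),"y",pc(L[t,1]))
    t=(z>.057)&(z<.066)&(abs(L[:,0]-x0b+.028)<.018)&(abs(L[:,1])<.04); print("  buffer z",pc(z[t]),"x",pc(L[t,0]-x0b),"y",pc(L[t,1]))
    # bracket
    m=(yellow(im["frame"]).ravel()>0)&(abs(P[:,0]-.48)<.06)&(abs(P[:,1]+.165)<.06)&(P[:,2]>.002)
    q=P[m]; L=(q[:,:2]-[.48,-.165])@frame(17.7).T; z=q[:,2]
    for a,b in((.003,.010),(.02,.075),(.08,.092)):
        t=(z>a)&(z<b); print("  brk z",a,pc(z[t]),"x",pc(L[t,0]),"y",pc(L[t,1]),t.sum())
    t=(z>.08)&(L[:,0]<.022)&(L[:,0]>-.03); print("  rib y",pc(L[t,1]),"x",pc(L[t,0]), "slope deg",np.degrees(np.arctan(np.polyfit(L[t,0],L[t,1],1)[0])))
a=[cv2.resize(dict(np.load("top0.npz"))["frame"][185:310,200:360],None,fx=4.6,fy=4.6,interpolation=2)]
cv2.imwrite("pics/c1.png",a[0])
b=cv2.resize(dict(np.load("scene0.npz"))["frame"][170:315,235:345],None,fx=4.1,fy=4.1,interpolation=2); cv2.imwrite("pics/c2.png",b)
E
```

```text
top rack face yaw -12.18 x [-0.5  0.5  1.1  1.6  2.9] 399
  top z [164.3 165.2 168.2 171.2 171.8] x [ 0.5  1.   5.7 48.6 49.8] y [-67.7 -57.3   2.9  61.9  71.7]
  face y [-69.9 -65.1   1.4  65.8  72.5]
  base z [ 6.3  7.  10.  12.5 12.9] x [-89.4 -86.3 -52.8 -14.5 -10.8] y [-67.9 -62.9   0.9  68.4  73.9]
  buffer z [58.4 58.8 61.1 63.9 65.2] x [-37.5 -36.1 -27.9 -19.7 -18.4] y [-6.1 -5.3  3.  10.6 12. ]
  brk z 0.003 [3.1 3.4 5.7 8.6 9.6] x [-35.6 -32.5  -3.2  29.9  32.8] y [-26.6 -25.    7.7  24.9  26.7] 465
  brk z 0.02 [21.5 23.7 35.6 69.5 71.9] x [-35.3 -33.4  -6.2  33.5  33.7] y [-24.7 -19.2   4.9  19.2  24.1] 135
  brk z 0.08 [81.1 82.4 85.  88.2 89.1] x [-15.  -12.5  15.8  36.1  37.2] y [-23.8 -12.2   0.3  12.7  23.6] 191
  rib y [-5.7 -5.   0.3  5.9  6.1] x [-15.5 -13.7   2.7  19.6  21.4] slope deg -0.6137196521626463
scene rack face yaw -12.05 x [-6.5 -5.9 -4.6 -3.3 -2.9] 787
  top z [164.1 164.5 168.5 171.4 171.8] x [-6.6 -5.5  8.1 40.7 42.2] y [-70.2 -60.9  -8.   52.   65.9]
  face y [-72.  -69.4  -8.6  67.5  73.2]
  base z [ 6.1  7.1 12.3 13.  13. ] x [-90.5 -89.9 -59.8 -19.2 -14. ] y [-70.6 -69.7 -27.7  65.5  73.4]
  buffer z [57.3 58.8 63.2 65.1 65.4] x [-37.6 -37.4 -29.7 -21.3 -20. ] y [-7.5 -6.8 -1.7  9.8 11. ]
  brk z 0.003 [3.4 4.4 7.8 9.3 9.9] x [-45.  -44.  -13.   28.2  30. ] y [-26.4 -25.5 -13.5  24.4  28.3] 317
  brk z 0.02 [20.8 22.4 45.2 72.2 74.4] x [-41.3 -39.    8.6  30.5  33.4] y [-25.8 -24.4  -3.6   4.2   6.3] 784
  brk z 0.08 [80.2 80.6 86.5 88.6 89.1] x [-21.8 -20.2  19.9  32.   33.5] y [-25.5 -21.5  -2.3  22.4  28.4] 222
  rib y [-4.8 -4.3 -1.6  6.4  7.5] x [-22.1 -20.7  -3.2  19.9  21.4] slope deg -0.6530161898332036
```

View pics/c1.png

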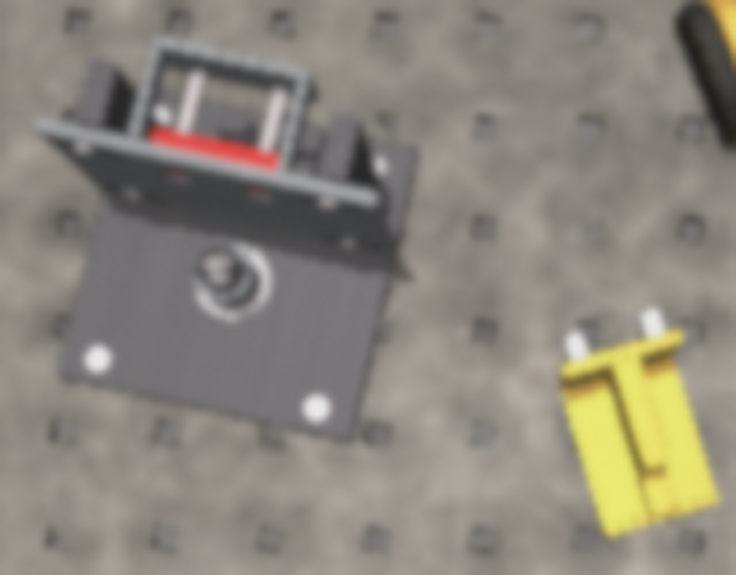

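View pics/c2.png

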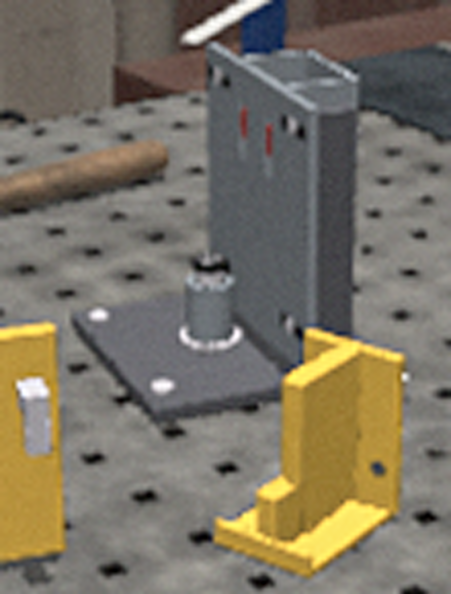

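In c1 the slots show as red marks at crop (178,175) and (260,190), and in c2 at (243,125) and (268,140). Our bracket's rib and tabs are clear in both. Next come the slot positions by ray and plane, the clearances and the grasp target.

```bash
python3 - <<'E'
from m import *
c=np.array([.58,.02]); yaw=-12.1; F=frame(yaw)
for n,x0,box in(("top",.0011,(215,305,205,300)),("scene",-.0046,(170,240,280,315))):
    im=dict(np.load(f"{n}0.npz")); P,R,o=pts(im); f=im["frame"]
    hsv=cv2.cvtColor(f,cv2.COLOR_BGR2HSV)
    m=(((hsv[...,0]<12)|(hsv[...,0]>168))&(hsv[...,1]>70)).astype(np.uint8)*255
    k,l,st,ce=cv2.connectedComponentsWithStats(m,connectivity=4)
    nrm=np.array([*F[0],0])
    for i in range(1,k):
        u,v=ce[i]
        if not(150<v<300 and 200<u<330 and st[i,4]>=3): continue
        r=R[l==i]; X=o+r*(((np.array([*c,0])+nrm*x0-o)@nrm)/(r@nrm))[:,None]
        print(n,np.round(ce[i],1),st[i,4],"y",pc((X[:,:2]-c)@F[1]),"z",pc(X[:,2]))
# grasp target & big-bracket clearance
A=frame(17.4); org=np.array([.48,-.165])+np.array([.035,.0004])@A
g=org+np.array([-.040,0])@A; print("origin",org,"grasp",g)
im=dict(np.load("top0.npz")); P,_,_=pts(im); p2=[P.reshape(-1,3)]
im=dict(np.load("scene0.npz")); P,_,_=pts(im); p2.append(P.reshape(-1,3))
for q in p2:
    q=q[(q[:,2]>.095)&(q[:,2]<.2)&(np.linalg.norm(q[:,:2]-g,axis=1)<.2)]
    L=(q[:,:2]-g)@A.T; s=np.maximum(abs(L[:,0])-.0375,abs(L[:,1])-.0935); i=s.argsort()[:5]; print(np.round(L[i]*1000),np.round(q[i],3).tolist(),np.round(s[i]*1000))
E
```

```text
top [246.1 216.5] 136 y [-35.8 -32.2 -10.9  14.   16.9] z [192.5 194.8 219.7 244.5 248.8]
scene [284.6 164. ] 246 y [ 27.8  28.   76.8 111.7 117.8] z [171.8 178.4 210.4 232.9 238.1]
scene [311.8 158. ] 13 y [-88.4 -88.3 -78.8 -69.1 -69. ] z [248.8 249.8 254.8 258.2 258.6]
scene [290.2 178.7] 22 y [28.2 28.2 34.3 58.7 64.1] z [174.7 175.9 180.2 189.2 190.4]
scene [274.2 188.2] 182 y [ 78.6  79.1 141.8 228.4 236.9] z [ 91.6  97.6 128.8 158.5 163.7]
scene [294. 199.] 7 y [16.6 16.6 16.7 16.7 16.7] z [131.1 131.7 138.4 145.  145.5]
scene [300.  203.5] 8 y [-18.2 -18.2 -18.2 -18.1 -18.1] z [129.6 130.2 137.8 145.3 145.9]
origin [ 0.5132788  -0.15415188] grasp [ 0.47510918 -0.16611351]
[[-77.  86.]
 [-78.  86.]
 [-79.  84.]
 [-79. 135.]
 [-80.  83.]] [[0.376, -0.107, 0.102], [0.374, -0.107, 0.117], [0.375, -0.109, 0.118], [0.359, -0.061, 0.117], [0.375, -0.111, 0.117]] [40. 41. 41. 42. 42.]
[[-84.  88.]
 [-84.  84.]
 [-85.  83.]
 [-85.  85.]
 [-86. 138.]] [[0.369, -0.107, 0.118], [0.37, -0.111, 0.104], [0.369, -0.112, 0.106], [0.368, -0.111, 0.114], [0.352, -0.06, 0.118]] [46. 47. 48. 48. 48.]
```

Slots in the scene view sit at rack-frame y of +17 and -18, spacing 35 against 36 given, with z 130–145, so they are plausible. The grasp has 40 mm of clearance to the big bracket. I'm moving now: turn first, then travel.

Request:
jog_arm(xyz=[[0,0,0],[0,0,0],[0,0,0],[0,0,0],[0,0,0],[0,0,0],[0,0,0]], twist=[[0,0,-1],[0,0,-1],[0,0,-1],[0,0,-1],[0,0,-1],[0,0,-0.28],[0,0,0]], grip=0)

```text
time: 0.8
position: [0.1298, 0.5086, 0.2385]
orientation: [-180.0, -0.0, -162.7]
contact_force: [-0.4, -0.6, -0.1]
finger_gap: 0.0885
gripper_force: 0.0
```

Request:
jog_arm(xyz=[[-0.003,-0.018,0],[-0.0064,-0.0373,0],[-0.0064,-0.0373,0],[-0.0064,-0.0373,0],[-0.0064,-0.0373,0],[-0.0064,-0.0373,0],[-0.0064,-0.0373,0],[-0.0064,-0.0373,0],[-0.0064,-0.0373,0],[-0.0064,-0.0373,0],[-0.0064,-0.0373,0],[-0.0064,-0.0373,0],[-0.0064,-0.0373,0],[-0.0064,-0.0373,0],[-0.0064,-0.0373,0],[-0.0064,-0.0373,0],[-0.0064,-0.0373,0],[-0.0064,-0.0373,0],[-0.0064,-0.0373,0],[-0.0064,-0.0373,0]], twist=[[0,0,0],[0,0,0],[0,0,0],[0,0,0],[0,0,0],[0,0,0],[0,0,0],[0,0,0],[0,0,0],[0,0,0],[0,0,0],[0,0,0],[0,0,0],[0,0,0],[0,0,0],[0,0,0],[0,0,0],[0,0,0],[0,0,0],[0,0,0]])

```text
time: 2.8
position: [0.4661, -0.1492, 0.2387]
orientation: [180.0, 0.0, -162.8]
contact_force: [0.5, -0.2, 0.8]
finger_gap: 0.0884
gripper_force: 0.0
```

Request:
jog_arm(xyz=[[-0.0018,-0.0094,0.01],[-0.0018,-0.0094,0.02],[0,0,0.025],[0,0,0.025],[0,0,0.025],[0,0,0.025],[0,0,0.025],[0,0,0.015],[0,0,0.01],[0,0,0.005],[0,0,0]], twist=[[0,0,0],[0,0,0],[0,0,0],[0,0,0],[0,0,0],[0,0,0],[0,0,0],[0,0,0],[0,0,0],[0,0,0],[0,0,0]])

```text
time: 3.9
position: [0.4746, -0.1642, 0.0536]
orientation: [180.0, -0.0, -162.7]
contact_force: [0.1, 0.2, -0.1]
finger_gap: 0.0885
gripper_force: 0.0
```

```bash
python3 - <<'E'
from h import *
a=get_image("scene")["frame"][150:330,220:420]; b=get_image("top")["frame"][220:330,280:400]
a=cv2.resize(a,(480,432),interpolation=2); cv2.imwrite("pics/g1.png",a)
s=observe(); print(s["position"],s["contact_force"],s["orientation"])
E
```

```text
[ 0.47496302 -0.16460219  0.05432661] [-0.02396446 -0.87243685 -0.18835906] [-1.79954845e+02  3.79309506e-02 -1.62643281e+02]
```

View pics/g1.png

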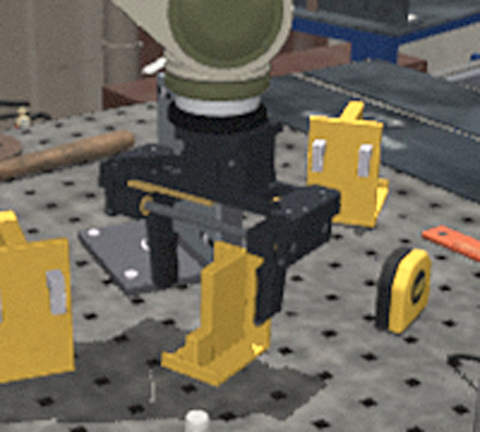

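The open fingers, at crop (162,250) and (268,290), straddle the rib at about (225,270), clear of everything else. I'm closing and lifting.

Request:
jog_arm(xyz=[[0,0,0],[0,0,0],[0,0,0],[0,0,0],[0,0,0],[0,0,0],[0,0,0],[0,0,0],[0,0,0],[0,0,0],[0,0,0],[0,0,0]], twist=[[0,0,0],[0,0,0],[0,0,0],[0,0,0],[0,0,0],[0,0,0],[0,0,0],[0,0,0],[0,0,0],[0,0,0],[0,0,0],[0,0,0]], grip=1)

```text
time: 5.2
position: [0.4747, -0.1646, 0.0537]
orientation: [180.0, -0.0, -162.6]
contact_force: [-1.0, -0.4, -0.0]
finger_gap: 0.0117
gripper_force: 30.0
```

Request:
jog_arm(xyz=[[0,0,-0.005],[0,0,-0.01],[0,0,-0.02],[0,0,-0.02],[0,0,-0.02],[0,0,-0.01],[0,0,-0.005],[0,0,0],[0,0,0]], twist=[[0,0,0],[0,0,0],[0,0,0],[0,0,0],[0,0,0],[0,0,0],[0,0,0],[0,0,0],[0,0,0]])

```text
time: 6.1
position: [0.4744, -0.1643, 0.143]
orientation: [179.9, -0.0, -162.6]
contact_force: [-0.1, 0.1, -1.9]
finger_gap: 0.0116
gripper_force: 30.0
```

Request:
jog_arm(xyz=[[0,0,-0.004],[0,0,-0.004],[0,0,-0.004],[0,0,-0.004],[0,0,-0.004],[0,0,0],[0,0,0]], twist=[[0,0,0.7],[0,0,1],[0,0,1],[0,0,1],[0,0,0.8],[0,0,0.42],[0,0,0]])

```text
time: 6.8
position: [0.4744, -0.1644, 0.163]
orientation: [180.0, -0.1, 167.8]
contact_force: [0.4, 0.6, -2.7]
finger_gap: 0.0117
gripper_force: 30.0
```

Request:
jog_arm(xyz=[[0.012,0.005,0],[0.01,0.015,0],[0,0.025,0],[0,0.025,0],[0,0.025,0],[0,0.025,0],[0,0.025,0],[0,0.025,0],[0,0.02,0],[0,0.01,0],[0,0.003,0],[0,0,0]], twist=[[0,0,0],[0,0,0],[0,0,0],[0,0,0],[0,0,0],[0,0,0],[0,0,0],[0,0,0],[0,0,0],[0,0,0],[0,0,0],[0,0,0]])

```text
time: 8.0
position: [0.4958, 0.0383, 0.1634]
orientation: [-180.0, -0.0, 167.9]
contact_force: [0.3, -1.0, -3.3]
finger_gap: 0.0118
gripper_force: 30.0
```

```bash
cat > r.py <<'E'
from m import *
def st():
    s=observe(); p=s["position"]; L=(p[:2]-[.5784,.0209])@frame(-12.1).T*1000
    f=s["contact_force"]; print("t",s["time"],"rack x,y,z",np.round(L,1),round(p[2]*1000,1),"yaw",np.round(s["orientation"],2),"F rack",np.round(f[:2]@frame(-12.1).T,1),round(f[2],1),"T",np.round(s["wrist_torque"],2),"gap",round(s["finger_gap"],4))
E
python3 - <<'E'
from r import *
st()
im=get_image("scene"); P,R,o=pts(im); f=im["frame"]
cv2.imwrite("pics/a1.png",cv2.resize(f[130:290,210:370],(640,640),interpolation=2))
np.savez("scene1.npz",**{k:np.array(v) for k,v in im.items()})
q=P[(yellow(f)>0)&(abs(P[...,0]-.52)<.1)&(abs(P[...,1]-.03)<.08)&(P[...,2]>.08)]
L=(q[:,:2]-[.5784,.0209])@frame(-12.1).T
print("x",pc(L[:,0]),"y",pc(L[:,1]),"z",pc(q[:,2]))
E
```

```text
t 8.0 rack x,y,z [-84.4  -0.3] 163.4 yaw [-1.7999e+02 -3.0000e-02  1.6788e+02] F rack [ 0.5 -0.9] -3.3 T [ 0.03  0.05 -0.05] gap 0.0118
x [-123.7 -120.1  -75.1  -49.8  -47. ] y [-37.2 -29.   -7.5  -0.1  15.2] z [113.9 116.6 142.7 195.4 248.7]
```

View pics/a1.png

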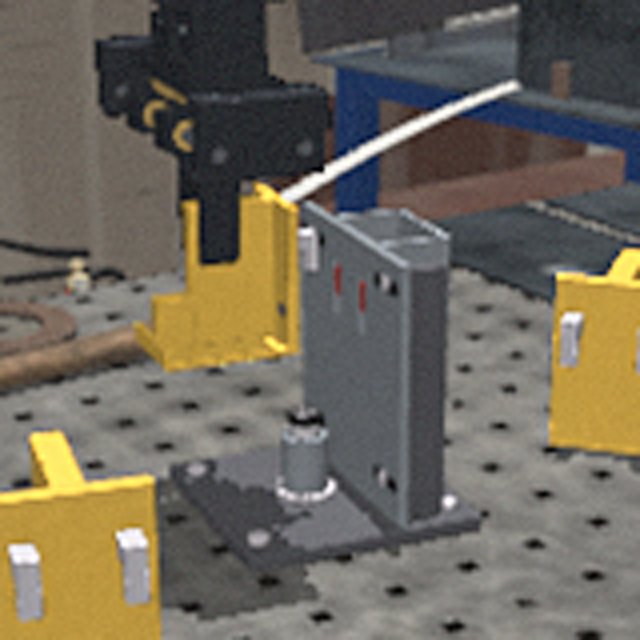

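The picture shows the bracket held level at crop (230,270), facing the plate, with the slots at (337,280) and (362,297). The gap in this view agrees with the prediction at about 44 mm. I'm lowering to entry height and approaching.

Request:
jog_arm(xyz=[[0,0,0.005],[0,0,0.01],[0,0,0.01],[-0.005,0,0.0085],[-0.007,0,0.004],[-0.006,0,0],[-0.004,0,0],[-0.002,0,0],[0,0,0],[0,0,0]], twist=[[0,0,0],[0,0,0],[0,0,0],[0,0,0],[0,0,0],[0,0,0],[0,0,0],[0,0,0],[0,0,0],[0,0,0]])

```text
time: 9.05
position: [0.5194, 0.0335, 0.1264]
orientation: [180.0, 0.0, 167.9]
contact_force: [0.4, -0.1, -2.6]
finger_gap: 0.0121
gripper_force: 30.0
```

```bash
python3 - <<'E'
from r import *
st()
E
```

```text
t 9.05 rack x,y,z [-60.4  -0. ] 126.4 yaw [1.8000e+02 1.0000e-02 1.6785e+02] F rack [ 0.4 -0.1] -2.6 T [ 0.05 -0.   -0.02] gap 0.0121
```

Request:
jog_arm(xyz=[[-0.001,0,0],[-0.001,0,0],[-0.001,0,0],[-0.001,0,0],[-0.001,0,0],[-0.001,0,0]], twist=[[0,0,0],[0,0,0],[0,0,0],[0,0,0],[0,0,0],[0,0,0]])

```text
time: 9.65
position: [0.5252, 0.0323, 0.1262]
orientation: [180.0, -0.0, 167.8]
contact_force: [-1.1, 1.2, -2.4]
finger_gap: 0.0117
gripper_force: 30.0
```

```bash
python3 - <<'E'
from r import *
st()
E
```

```text
t 9.65 rack x,y,z [-54.4  -0. ] 126.2 yaw [ 1.8000e+02 -2.0000e-02  1.6785e+02] F rack [-1.3  0.9] -2.4 T [ 0.16  0.07 -0.01] gap 0.0117
```

Request:
jog_arm(xyz=[[-0.001,0,0],[-0.001,0,0],[0,0,0]], twist=[[0,0,0],[0,0,0],[0,0,0]])

```text
time: 9.95
position: [0.527, 0.0319, 0.1261]
orientation: [180.0, -0.0, 167.8]
contact_force: [-3.4, 1.8, -0.9]
finger_gap: 0.0116
gripper_force: 30.0
```

```bash
python3 - <<'E'
from r import *
st()
E
```

```text
t 9.95 rack x,y,z [-52.6   0. ] 126.1 yaw [ 1.7999e+02 -5.0000e-02  1.6785e+02] F rack [-3.7  1.1] -0.9 T [0.26 0.47 0.  ] gap 0.0116
```

Request:
jog_arm(xyz=[[-0.001,0,0],[-0.001,0,0],[0,0,0]], twist=[[0,0,0],[0,0,0],[0,0,0]])

```text
time: 10.25
position: [0.5292, 0.0315, 0.1262]
orientation: [180.0, -0.0, 167.9]
contact_force: [-3.5, 2.4, -2.5]
finger_gap: 0.0117
gripper_force: 30.0
```

```bash
python3 - <<'E'
from r import *
st()
E
```

```text
t 10.25 rack x,y,z [-50.4   0. ] 126.2 yaw [ 1.7999e+02 -1.0000e-02  1.6785e+02] F rack [-3.9  1.7] -2.5 T [0.34 0.54 0.04] gap 0.0117
```

The force holds at about 4 N, which is the latch spring, while still advancing past where a miss would stop: the tabs are entering the slots. I'm easing 0.5 mm toward +y and continuing.

Request:
jog_arm(xyz=[[-0.001,0.0005,0],[-0.001,0,0],[-0.001,0,0],[0,0,0]], twist=[[0,0,0],[0,0,0],[0,0,0],[0,0,0]])

```text
time: 10.65
position: [0.5322, 0.031, 0.1261]
orientation: [-180.0, -0.0, 167.8]
contact_force: [-3.6, -1.0, -2.5]
finger_gap: 0.0117
gripper_force: 30.0
```

```bash
python3 - <<'E'
from r import *
st()
E
```

```text
t 10.65 rack x,y,z [-47.3   0.2] 126.1 yaw [-1.7999e+02 -1.0000e-02  1.6784e+02] F rack [-3.4 -1.7] -2.5 T [-0.11  0.71 -0.1 ] gap 0.0117
```

Request:
jog_arm(xyz=[[-0.001,0,0],[-0.001,0,0],[-0.001,0,0],[0,0,0]], twist=[[0,0,0],[0,0,0],[0,0,0],[0,0,0]])

```text
time: 11.05
position: [0.5352, 0.0306, 0.1262]
orientation: [-180.0, -0.0, 167.8]
contact_force: [-4.6, -1.1, -2.6]
finger_gap: 0.0117
gripper_force: 30.0
```

```bash
python3 - <<'E'
from r import *
st()
E
```

```text
t 11.05 rack x,y,z [-44.3   0.4] 126.2 yaw [-1.8000e+02 -1.0000e-02  1.6784e+02] F rack [-4.3 -2.1] -2.6 T [-0.22  0.75 -0.03] gap 0.0117
```

Request:
jog_arm(xyz=[[-0.001,-0.0003,0],[-0.001,0,0],[-0.001,0,0],[0,0,0]], twist=[[0,0,0],[0,0,0],[0,0,0],[0,0,0]])

```text
time: 11.45
position: [0.5376, 0.0299, 0.1261]
orientation: [180.0, -0.1, 167.9]
contact_force: [-6.2, 1.6, -2.3]
finger_gap: 0.0118
gripper_force: 30.0
```

```bash
python3 - <<'E'
from r import *
st()
E
```

```text
t 11.45 rack x,y,z [-41.8   0.3] 126.1 yaw [ 1.8000e+02 -9.0000e-02  1.6786e+02] F rack [-6.4  0.3] -2.3 T [0.12 1.01 0.03] gap 0.0118
```

Request:
jog_arm(xyz=[[-0.0005,0,0],[-0.0005,0,0],[0,0,0]], twist=[[0,0,0],[0,0,0],[0,0,0]])

```text
time: 11.75
position: [0.5376, 0.0299, 0.126]
orientation: [-180.0, -0.2, 167.9]
contact_force: [-12.7, 1.0, 1.6]
finger_gap: 0.0121
gripper_force: 30.0
```

```bash
python3 - <<'E'
from r import *
st()
E
```

```text
t 11.75 rack x,y,z [-41.8   0.3] 126.0 yaw [-179.99   -0.24  167.87] F rack [-12.6  -1.7] 1.6 T [0.19 1.87 0.  ] gap 0.0121
```

The back face met the plate after 13 mm of entry, as specified. I'm backing off 0.8 mm to relax it, then pressing down.

Request:
jog_arm(xyz=[[0.0008,0,0],[0,0,0.0015],[0,0,0.0015],[0,0,0.0015],[0,0,0.0015],[0,0,0]], twist=[[0,0,0],[0,0,0],[0,0,0],[0,0,0],[0,0,0],[0,0,0]])

```text
time: 12.35
position: [0.5376, 0.0301, 0.1202]
orientation: [180.0, -0.1, 167.9]
contact_force: [-8.1, 1.6, -0.8]
finger_gap: 0.012
gripper_force: 30.0
```

```bash
python3 - <<'E'
from r import *
st()
E
```

```text
t 12.35 rack x,y,z [-41.8   0.4] 120.2 yaw [ 1.7998e+02 -1.0000e-01  1.6786e+02] F rack [-8.2 -0.2] -0.8 T [ 0.28  1.17 -0.01] gap 0.012
```

Request:
jog_arm(xyz=[[0,0,0.0015],[0,0,0.0015],[0,0,0.0015],[0,0,0]], twist=[[0,0,0],[0,0,0],[0,0,0],[0,0,0]])

```text
time: 12.75
position: [0.5376, 0.0301, 0.1156]
orientation: [180.0, -0.1, 167.9]
contact_force: [-7.5, 2.1, -0.1]
finger_gap: 0.0121
gripper_force: 30.0
```

```bash
python3 - <<'E'
from r import *
st()
E
```

```text
t 12.75 rack x,y,z [-41.8   0.4] 115.6 yaw [ 1.7998e+02 -1.0000e-01  1.6786e+02] F rack [-7.7  0.5] -0.1 T [ 0.27  1.18 -0.01] gap 0.0121
```

Request:
jog_arm(xyz=[[0,0,0.001],[0,0,0.001],[0,0,0.001],[0,0,0]], twist=[[0,0,0],[0,0,0],[0,0,0],[0,0,0]])

```text
time: 13.15
position: [0.5376, 0.0301, 0.1136]
orientation: [180.0, -0.1, 167.9]
contact_force: [-12.3, 2.3, 8.3]
finger_gap: 0.0119
gripper_force: 30.0
```

```bash
python3 - <<'E'
from r import *
st()
E
```

```text
t 13.15 rack x,y,z [-41.8   0.5] 113.6 yaw [ 1.7999e+02 -8.0000e-02  1.6787e+02] F rack [-12.5  -0.3] 8.3 T [0.33 1.83 0.03] gap 0.0119
```

Request:
jog_arm(xyz=[[0,0,0.001],[0,0,0.001],[0,0,0]], twist=[[0,0,0],[0,0,0],[0,0,0]])

```text
time: 13.45
position: [0.5376, 0.0301, 0.1118]
orientation: [180.0, -0.1, 167.9]
contact_force: [-11.7, 3.3, 11.1]
finger_gap: 0.0115
gripper_force: 30.0
```

```bash
python3 - <<'E'
from r import *
st()
E
```

```text
t 13.45 rack x,y,z [-41.8   0.5] 111.8 yaw [ 1.7999e+02 -7.0000e-02  1.6787e+02] F rack [-12.1   0.8] 11.1 T [ 0.38  1.97 -0.03] gap 0.0115
```

Request:
jog_arm(xyz=[[0.0003,0,0.0005],[0,0,0.001],[0,0,0.0005],[0,0,0]], twist=[[0,0,0],[0,0,0],[0,0,0],[0,0,0]])

```text
time: 13.85
position: [0.5377, 0.0301, 0.1101]
orientation: [180.0, -0.0, 167.9]
contact_force: [-12.8, 2.3, 12.9]
finger_gap: 0.0113
gripper_force: 30.0
```

```bash
python3 - <<'E'
from r import *
st()
E
```

```text
t 13.85 rack x,y,z [-41.7   0.4] 110.1 yaw [ 1.7998e+02 -1.0000e-02  1.6787e+02] F rack [-13.   -0.4] 12.9 T [ 0.36  1.89 -0.04] gap 0.0113
```

Request:
jog_arm(xyz=[[0,0,0.0005],[0,0,0.0005],[0,0,0]], twist=[[0,0,0],[0,0,0],[0,0,0]])

```text
time: 14.15
position: [0.5377, 0.0301, 0.1092]
orientation: [180.0, -0.0, 167.9]
contact_force: [-11.9, 2.0, 13.0]
finger_gap: 0.0115
gripper_force: 30.0
```

```bash
python3 - <<'E'
from r import *
st()
E
```

```text
t 14.15 rack x,y,z [-41.8   0.5] 109.2 yaw [ 1.7999e+02 -1.0000e-02  1.6787e+02] F rack [-12.   -0.6] 13.0 T [0.31 1.99 0.05] gap 0.0115
```

Request:
jog_arm(xyz=[[0,0,0.0005],[0,0,0.0005],[0,0,0.0005],[0,0,0]], twist=[[0,0,0],[0,0,0],[0,0,0],[0,0,0]])

```text
time: 14.55
position: [0.5377, 0.0301, 0.1086]
orientation: [180.0, 0.0, 167.9]
contact_force: [-15.2, 1.8, 20.0]
finger_gap: 0.012
gripper_force: 30.0
```

```bash
python3 - <<'E'
from r import *
st()
im=get_image("scene"); P,R,o=pts(im); f=im["frame"]
t=get_image("top")["frame"]
a=cv2.resize(f[140:280,230:370],(400,400),interpolation=2); b=cv2.resize(t[180:280,200:300],(400,400),interpolation=2)
cv2.imwrite("pics/d1.png",np.hstack([a,b]))
q=P[(yellow(f)>0)&(abs(P[...,0]-.54)<.07)&(abs(P[...,1]-.03)<.06)&(P[...,2]>.03)]
L=(q[:,:2]-[.5784,.0209])@frame(-12.1).T; k=L[:,0]<-.055
print("x",pc(L[:,0]),"y",pc(L[:,1]),"z",pc(q[:,2]),"z front",pc(q[k,2]))
E
```

```text
t 14.55 rack x,y,z [-41.7   0.5] 108.6 yaw [1.7999e+02 1.0000e-02 1.6788e+02] F rack [-15.3  -1.4] 20.0 T [0.36 2.58 0.05] gap 0.012
x [-81.  -77.1 -32.2  -6.3  -3.6] y [-33.1 -28.1  -6.5   0.7  14. ] z [ 58.4  61.4  88.6 142.8 195.7] z front [ 59.2  60.9  79.  193.7 206.5]
```

View pics/d1.png

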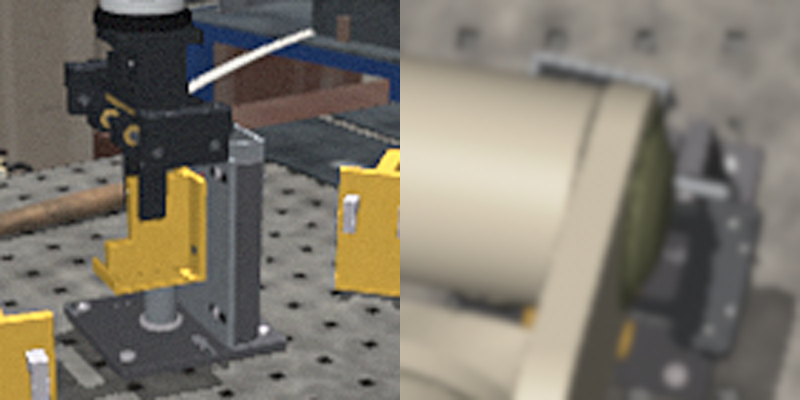

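The views show the bracket seated on the buffer against the plate, at left crop (155,250); the latch is hidden by the arm. The force stepped up at TCP z 108.6, against a home estimate of 108.7. I'm easing off and then testing the latch with a gentle lift.

Request:
jog_arm(xyz=[[0.0005,0,0],[0,0,-0.0005],[0,0,-0.0005],[0,0,0],[0,0,0]], twist=[[0,0,0],[0,0,0],[0,0,0],[0,0,0],[0,0,0]])

```text
time: 15.15
position: [0.5377, 0.0301, 0.1086]
orientation: [180.0, 0.1, 167.9]
contact_force: [-9.8, 1.9, 9.7]
finger_gap: 0.0119
gripper_force: 30.0
```

```bash
python3 - <<'E'
from r import *
st()
E
```

```text
t 15.15 rack x,y,z [-41.8   0.5] 108.6 yaw [1.7998e+02 6.0000e-02 1.6786e+02] F rack [-9.9 -0.2] 9.7 T [ 0.31  1.45 -0.06] gap 0.0119
```

Request:
jog_arm(xyz=[[0,0,-0.001],[0,0,-0.001],[0,0,-0.001],[0,0,0],[0,0,0]], twist=[[0,0,0],[0,0,0],[0,0,0],[0,0,0],[0,0,0]])

```text
time: 15.65
position: [0.5376, 0.0301, 0.1108]
orientation: [180.0, 0.0, 167.9]
contact_force: [-6.1, 1.3, 3.4]
finger_gap: 0.0117
gripper_force: 30.0
```

```bash
python3 - <<'E'
from r import *
st()
E
```

```text
t 15.65 rack x,y,z [-41.8   0.4] 110.8 yaw [1.7998e+02 4.0000e-02 1.6785e+02] F rack [-6.3 -0.1] 3.4 T [ 0.27  0.96 -0.01] gap 0.0117
```

Request:
jog_arm(xyz=[[0,0,-0.0005],[0,0,-0.0005],[0,0,0],[0,0,0]], twist=[[0,0,0],[0,0,0],[0,0,0],[0,0,0]])

```text
time: 16.05
position: [0.5376, 0.03, 0.111]
orientation: [180.0, 0.0, 167.8]
contact_force: [-0.5, 3.0, -7.5]
finger_gap: 0.0118
gripper_force: 30.0
```

```bash
python3 - <<'E'
from r import *
st()
E
```

```text
t 16.05 rack x,y,z [-41.8   0.3] 111.0 yaw [1.7997e+02 1.0000e-02 1.6784e+02] F rack [-1.2  2.8] -7.5 T [ 0.53  0.14 -0.05] gap 0.0118
```

Lifting is blocked 2.3 mm up: the force swung from +3.4 to -7.5 N in 0.2 mm. The latch is over the tabs. I'm relaxing, releasing and retreating upward.

Request:
jog_arm(xyz=[[0,0,0.0005],[0,0,0.0005],[0,0,0]], twist=[[0,0,0],[0,0,0],[0,0,0]])

```text
time: 16.35
position: [0.5376, 0.03, 0.1109]
orientation: [180.0, 0.0, 167.9]
contact_force: [-3.5, 4.3, 1.1]
finger_gap: 0.0119
gripper_force: 30.0
```

Request:
jog_arm(xyz=[[0,0,0],[0,0,0],[0,0,0],[0,0,0],[0,0,0],[0,0,0],[0,0,0],[0,0,0],[0,0,0],[0,0,0]], twist=[[0,0,0],[0,0,0],[0,0,0],[0,0,0],[0,0,0],[0,0,0],[0,0,0],[0,0,0],[0,0,0],[0,0,0]], grip=0.5)

```text
time: 17.35
position: [0.5374, 0.0298, 0.1102]
orientation: [-180.0, -0.0, 167.8]
contact_force: [0.2, -0.6, 1.2]
finger_gap: 0.0439
gripper_force: 0.0
```

Request:
jog_arm(xyz=[[0,0,-0.005],[0,0,-0.01],[0,0,-0.02],[0,0,-0.03],[0,0,-0.03],[0,0,-0.03],[0.03,0,-0.02],[0.04,0,0],[0.04,0,0],[0.04,0,0],[0.02,0,0],[0,0,0]], twist=[[0,0,0],[0,0,0],[0,0,0],[0,0,0],[0,0,0],[0,0,0],[0,0,0],[0,0,0],[0,0,0],[0,0,0],[0,0,0],[0,0,0]])

```text
time: 18.55
position: [0.3699, 0.0661, 0.2564]
orientation: [180.0, 0.1, 167.9]
contact_force: [-0.1, -0.0, 0.3]
finger_gap: 0.0439
gripper_force: 0.0
```

```bash
python3 - <<'E'
from r import *
st()
im=get_image("scene"); P,R,o=pts(im); f=im["frame"]; t=get_image("top")["frame"]
a=cv2.resize(f[140:280,230:370],(400,400),interpolation=2); b=cv2.resize(t[190:290,200:300],(400,400),interpolation=2)
cv2.imwrite("pics/e1.png",np.hstack([a,b]))
q=P[(yellow(f)>0)&(abs(P[...,0]-.54)<.07)&(abs(P[...,1]-.03)<.06)&(P[...,2]>.03)&(P[...,2]<.16)]
L=(q[:,:2]-[.5784,.0209])@frame(-12.1).T
print("x",pc(L[:,0]),"y",pc(L[:,1]),"z",pc(q[:,2]))
E
```

```text
t 18.55 rack x,y,z [-213.4    0.5] 256.4 yaw [1.7999e+02 1.2000e-01 1.6789e+02] F rack [-0.1 -0. ] 0.3 T [ 0.07 -0.05 -0.01] gap 0.0439
x [-81.2 -77.  -33.8  -6.6  -3.7] y [-29.2 -27.6  -6.1  -0.6  13.1] z [ 61.3  64.1  94.5 143.1 145.4]
```

View pics/e1.png

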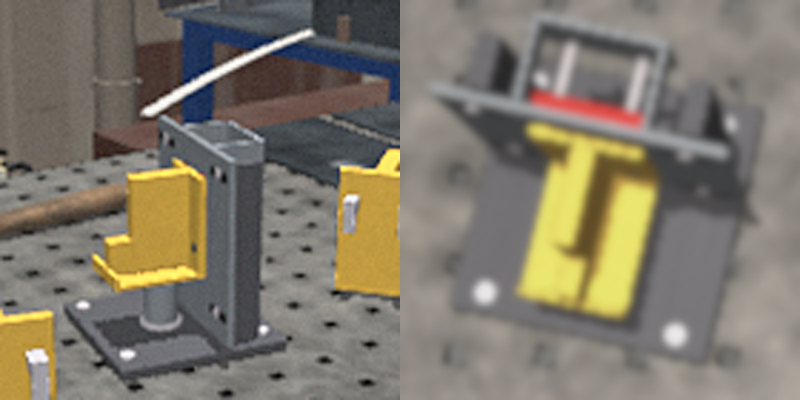

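The bracket stays hooked flat against the plate. The red bar is forward against the plate at right crop (585,108), as at the start, and the gripper is clear.

```bash
python3 -c "
from plant import *
print(finish_job())"
```

```text
the job is handed in; nothing more can be done
None
```

The bracket is hooked through both slots, pressed home and latched (a test lift was blocked about 2 mm up); it was then released with the arm clear and the job handed in at about 19 s, with peak contact force readings of about 25 N.

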